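# Balance a loaded spinner arm on its stand

## Task

Balance this spinner arm with its two tins before it goes on its machine: shift a ring weight from the spigot at the end that hangs low to the free spigot at the high end, so that the arm rests level by itself. The arm will be spun, so the weight has to be pushed right down past the spigot's spring balls until it clicks home flat on its seat; but never load the arm with more than 30 N in any direction, as that ruins the pivot bearings. Leave the tins in their cups and the other things on the bench where they are.

Things in the scene. Friction and masses are not known exactly. Their poses are not given: they have to be found in the camera images.
- stand: grey balancing stand carrying the arm, fixed to the bench: foot 150 x 120 x 14 mm, fork cheeks up to 96 mm. Origin: centre of its underside. The pivot axis is the stand's own x axis, 88 mm above the origin; the bare aluminium arm lies along its own y axis (+y: left end, -y: right end).
- rotor (a joint): tilt of the arm in rad: 0 level, positive = left (+y) end up. It starts resting on one of its two stops, rubber-headed screws set by hand somewhere between 0.045 and 0.075 either way, not alike, that yield by about 1 mm at the arm's end when pressed. It rocks freely, a weak return force holds it near level when balanced, and swinging dies out within 2 s.
- spigot_left_near (a point): foot (seat) of the spigot at the left (+y) end, side nearer the robot; tilts with the arm, z up the spigot. Steel pin 16 mm thick, 31 mm tall, its last 9 mm tapering to 7 mm. Two spring balls on it (along the arm), 16 mm above the seat, stand 3 mm out. The pin stands on a crossbar 40 mm wide, 10 mm thick, 165 mm from the pivot and 55 mm off the arm's middle line.
- spigot_left_far (a point): foot (seat) of the spigot at the left (+y) end, side farther from the robot; tilts with the arm, z up the spigot. Steel pin 16 mm thick, 31 mm tall, its last 9 mm tapering to 7 mm. Two spring balls on it (along the arm), 16 mm above the seat, stand 3 mm out. The pin stands on a crossbar 40 mm wide, 10 mm thick, 165 mm from the pivot and 55 mm off the arm's middle line.
- spigot_right_near (a point): foot (seat) of the spigot at the right (-y) end, side nearer the robot; tilts with the arm, z up the spigot. Steel pin 16 mm thick, 31 mm tall, its last 9 mm tapering to 7 mm. Two spring balls on it (along the arm), 16 mm above the seat, stand 3 mm out. The pin stands on a crossbar 40 mm wide, 10 mm thick, 165 mm from the pivot and 55 mm off the arm's middle line.
- spigot_right_far (a point): foot (seat) of the spigot at the right (-y) end, side farther from the robot; tilts with the arm, z up the spigot. Steel pin 16 mm thick, 31 mm tall, its last 9 mm tapering to 7 mm. Two spring balls on it (along the arm), 16 mm above the seat, stand 3 mm out. The pin stands on a crossbar 40 mm wide, 10 mm thick, 165 mm from the pivot and 55 mm off the arm's middle line.
- small_weight: small plain steel ring weight, 40 mm outside, 19 mm bore, 12 mm thick, 92 g. Origin: centre of its underside; z along the bore. Starts home on one of the two near spigots, the large weight on the other. Home: flat on the seat, under the balls, with under 1 mm of play up and down.
- large_weight: large plain steel ring weight, 54 mm outside, 19 mm bore, 12 mm thick, 190 g. Origin: centre of its underside; z along the bore. Pushing either weight past the balls, or pulling it off, takes about 10 N: more than the free arm bears, so the arm swings towards its stop before the balls yield; then it slides down, dragging a little, until the seat stops it hard.
- full_tin: closed round tin 77 mm wide, 76 mm tall, about 0.65 kg, standing in the cup at one end of the arm. Origin: centre of its underside. It stays in its cup.
- small_tin: lower round tin 75 mm wide, 58 mm tall, about 0.16 kg, standing in the cup at the other end. Origin: centre of its underside. It stays in its cup.
- cup_left (a point): centre of the inner floor of the left (+y) cup, where a tin stands. Cups are aluminium, 89 mm wide, 50 mm deep, 95 mm from the pivot; their rim is level with the spigot seats.
- cup_right (a point): centre of the inner floor of the right (-y) cup, where a tin stands. Same size as the left cup.
- c_clamp: bystander: small C-shaped clamp, 120 x 103 x 16 mm, lying at the back left. Origin: centre of its underside.
- plaster_block: bystander: white plaster block, 53 x 70 x 29 mm, between robot and stand. Origin: centre of its underside.
- awl: bystander: awl with wooden handle, 128 mm long, between robot and stand. Origin: centre of its underside.
There are look-alikes about, which are no part of the job. Leave any pink or red look-alike of the large_weight alone.

How it is judged:
By the outcome, as a careful person would: the job done as asked, in the order asked, and still so for the second after the job is handed in, with the robot touching nothing.
It also fails if it takes over 45 s, if anything falls off the work surface, if the arm or the gripper's body presses on something with over 40 N, if the wrist force passes 120 N, or if a joint passes its speed limit or range.

## Robot

A 7-joint arm with a two-finger parallel gripper is mounted at the origin on the work surface; the furniture and walls round the work are solid. World frame = base frame: x ahead of the robot, y to its left, z up, the work surface at z = 0. Lengths are in m, angles in rad, forces in N, time in s.
With the tool pointing down it reaches from about 0.35 to 0.9 m from the base axis. Payload 8.1 kg.
Tool frame: the origin (TCP) lies on the centre line of the jaws, within the pads' length; the fingertips stand 22 mm ahead of it and the grasp point (between the pads) lies 3 mm ahead of it; z points along the fingers, y is the line along which they close (so a half turn about z gives the same grasp; the last joint's range is limited). The gripper opens to 92 mm and grips with 3 to 60 N. Pads are 19 mm wide; open, the fingers measure 130 mm over their backs; the gripper's body (75 mm by 190 mm) begins 47 mm behind the grasp point.
Start: joints at [1.087, 0.434, 0.025, 1.573, -0.012, 1.134, -0.075], TCP at [0.232, -0.58, 0.249] pointing down, gripper open.
Joint ranges: [-2.62, 2.62], [-0.44, 2.09], [-1.27, 1.32], [0.08, 2.57], [-1.32, 4.46], [0.12, 2], [-2.74, 2.74]. Speed limits (rad/s): [2.22, 2.22, 3.01, 3.01, 3.14, 3.14, 3.14].

## Interface

Orientations are given as a 3x3 rotation matrix whose columns are the frame's x, y, z axes.
In Python, from station import * gives the robot as it stands.
- The arm moves only by the tool servo_tool, never from a script. Its argument "moves" is a list of rows, each a list of 7 numbers: the shift along the tool's x, y, z in mm, then the turn, a rotation vector about the tool's x, y, z in degrees, then the finger opening in mm, from 0 to 91.8. A call has exactly 5 rows; each row shifts and turns the commanded pose from where the row before left it, along the tool's axes as they then stand; what a row does not reach is not made up. A row lasts 1/8 s, in which the tool goes at most 62.5 mm and 10.7 degrees, less where a joint would pass 70% of its speed; a pose out of reach is approached as far as the arm can. A call is refused whole if a number of a shift passes 62.5 or a number of a turn 10.7, either way. A call with a gripper value outside its range is refused whole. The fingers move at their own pace and stop on an object; "newtons" is the grip in N (left out, the last holds). Time passes only in rows, so rows that do not move let the fingers close, or fill a call up. It gives the time, the measured TCP pose, the force, the opening and the grip force at its end, in the units of the state.
- get_state(): the state, without advancing time (a new reading comes with each control period).
- read_camera(name): name is "scene" or "side" or "wrist"; returns (picture, depth): 480x640x3 uint8, red, green, blue; 480x640 float32, m along the optical axis (not along the pixel's ray), 0 where there is no reading.
- camera_model(name): a dict with "camera_matrix" (3x3 intrinsics, pixels), "D" ([k1, k2, p1, p2, k3] as OpenCV has them; the pictures are not rectified), "xyz" and "attitude" of the camera in the world; the wrist camera has in their place "mount" (4x4, takes a point from camera to tool coordinates, whose origin is the TCP and whose axes are the flange's). Camera axes: x right, y up, looking along -z (the intrinsics and any distortion apply to the point x, -y, -z); pixel columns grow to the right and rows downward; lengths in m; the calibration is good to about 2 mm. A picture is of the moment at which its call begins: read the wrist's pose just before it. camera_model takes no time and is no camera call.
- job_done(): hands the job in; it is judged then, once.
The state is a dict: "t": time; "qpos": joint angles; "joint_velocities": joint speeds; "effort": joint torques, N m; "ee_pos": TCP position; "tool_rot": TCP orientation; "wrist_force": force on the tool from outside, world axes, zero at the start; "ft_torque": the same for the moment, N m; "opening": finger opening in m; "finger_force": force on a finger pad.
Only numpy, scipy, OpenCV 4.12 (cv2) and the standard library are available. Lean on these libraries where they do the work, as an engineer would, in place of code of your own. Each camera call takes 0.05 s, during which the arm holds its last target. There are 200 camera calls.

## Working session

There is one attempt and no reset: what is moved stays moved. The work goes in short steps, Python scripts to look and compute and a tool call to move; the robot and the scene stay as the last step left them, time stands still between calls to the robot, and variables do not carry over. Pictures are saved under pics/ and viewed, at most 10 in all, crops included, and the job is handed in when it is done.

Besides the shell and the picture viewer there is one more tool, called by a JSON object that holds its "method" and its "body". servo_tool: Moves the arm, as the interface text tells. Its arguments: {"type":"object","properties":{"moves":{"type":"array"},"newtons":{"type":"number"}},"required":["moves"]}

```bash
mkdir -p pics; ls
cat > h.py <<'E'
from station import *
import numpy as np, cv2
def cam(name):
    m=camera_model(name); s=get_state()
    if 'mount' in m:
        M=np.array(m['mount']); T=np.eye(4); T[:3,:3]=np.array(s['tool_rot']); T[:3,3]=s['ee_pos']; X=T@M
    else:
        X=np.eye(4); X[:3,3]=m['xyz']; X[:3,:3]=np.array(m['attitude'])
    return np.array(m['camera_matrix']),np.array(m['D'],float),X
def rays(c,px):
    K,D,X=c
    u=cv2.undistortPoints(np.array(px,float).reshape(-1,1,2),K,D).reshape(-1,2)
    d=np.c_[u[:,0],-u[:,1],-np.ones(len(u))]
    return X[:3,3],d@X[:3,:3].T
def onplane(c,px,z):
    o,d=rays(c,px); return o+d*((z-o[2])/d[:,2])[:,None]
def fromdepth(c,px,dep):
    o,d=rays(c,px); return o+d*np.array(dep).reshape(-1,1)
E
python3 - <<'E'
from h import *
s=get_state(); print(s)
for n in("scene","side"):
    m=camera_model(n); print(n,m)
    p,d=read_camera(n); cv2.imwrite(f'pics/{n}0.png',p[:,:,::-1]); np.save(f'{n}0.npy',d); np.save(f'{n}0p.npy',p)
print(camera_model('wrist'))
E
```

```text
pics
{'t': 0.0, 'qpos': array([ 1.08737554,  0.43522605,  0.02500063,  1.57411849, -0.01162785,
        1.13399459, -0.07510925]), 'joint_velocities': array([-2.89608724e-04, -1.06207669e-03, -5.67760175e-05, -1.61655355e-03,
        8.32091372e-04,  2.63003140e-03,  1.32954519e-03]), 'effort': array([-1.50743203e-03, -6.67852664e+01,  9.85144414e-01, -3.14457858e+01,
       -6.03850395e-02,  4.28430992e-02,  1.58295434e-04]), 'ee_pos': array([ 0.23206229, -0.57979494,  0.24793508]), 'tool_rot': array([[ 9.28403001e-01,  3.71574161e-01, -7.15126979e-04],
       [ 3.71574825e-01, -9.28401905e-01,  1.43240871e-03],
       [-1.31679184e-04, -1.59557573e-03, -9.99998718e-01]]), 'wrist_force': array([0.89905069, 0.06501203, 0.10707663]), 'ft_torque': array([ 0.04703974,  0.01165775, -0.0108295 ]), 'finger_force': 0.0, 'opening': 0.09173969331031133}
scene {'camera_matrix': array([[465.1245568 ,   0.        , 317.56757731],
       [  0.        , 465.1245568 , 239.80215527],
       [  0.        ,   0.        ,   1.        ]]), 'D': array([-0.04644153,  0.        ,  0.        ,  0.        , 
[... 590 characters left out ...]
38],
       [-0.49971182,  0.39119329, -0.77282334],
       [ 0.00889916,  0.89447972,  0.44701995]])}
{'camera_matrix': array([[347.70675172,   0.        , 316.31736709],
       [  0.        , 347.70675172, 238.75202128],
       [  0.        ,   0.        ,   1.        ]]), 'D': array([-0.0495008,  0.       ,  0.       ,  0.       ,  0.       ]), 'mount': array([[-1.71670702e-03,  9.60057552e-01,  2.79797336e-01,
         7.56045593e-02],
       [ 9.99998462e-01,  1.74863833e-03,  1.35494282e-04,
         7.44449654e-04],
       [-3.59182039e-04,  2.79797139e-01, -9.60059077e-01,
        -1.35674909e-01],
       [ 0.00000000e+00,  0.00000000e+00,  0.00000000e+00,
         1.00000000e+00]])}
```

View pics/scene0.png

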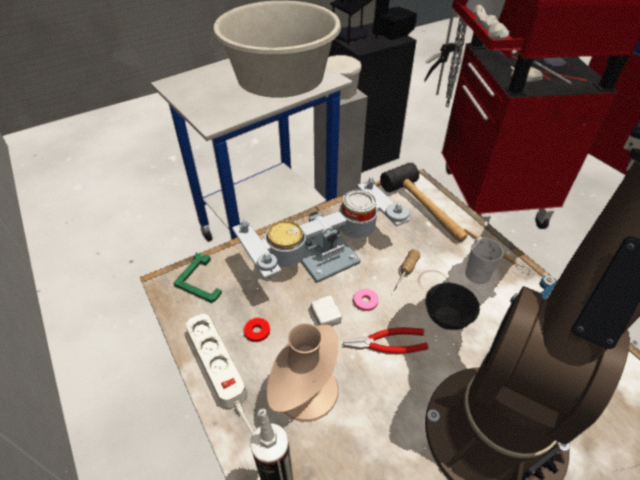

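View pics/side0.png

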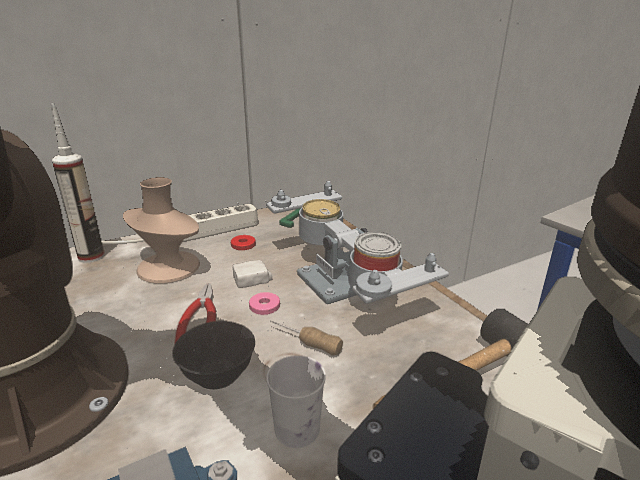

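The scene view shows the arm from (250,245) to (400,200). The left near ring is at (268,260) and the right near ring at (399,210), with free far pins at (244,228) and (370,183). The red tin (360,208) is on the right. The pink ring (366,299) and red ring (257,329) are the look-alikes. Next I enlarge and measure.

Run:
```python
from h import *
a=np.load('scene0p.npy')[165:285,225:425]; b=np.load('side0p.npy')[170:310,260:460]
A=cv2.resize(a,None,fx=4,fy=4,interpolation=cv2.INTER_CUBIC)[:,:800]
B=cv2.resize(b,None,fx=4,fy=4,interpolation=cv2.INTER_CUBIC)
A=cv2.resize(A,(500,300)); B=cv2.resize(B,(428,300))
B2=np.zeros((300,500,3),np.uint8);B2[:,:428]=B
cv2.imwrite('pics/c1.png',cv2.resize(np.vstack([A,B2]),(500,600))[:,:,::-1])
for n,pts in(("scene",[(244,228),(268,260),(399,210),(370,183),(257,262),(330,262),(286,235),(360,200)]),("side",[(281,193),(328,186),(374,280),(431,258),(430,272),(321,209),(378,246),(265,300),(243,241)])):
    c=cam(n); d=np.load(n+'0.npy')
    for p in pts:
        w=d[p[1]-1:p[1]+2,p[0]-1:p[0]+2]; z=np.median(w); print(n,p,fromdepth(c,[p],[z])[0].round(3))
```

```text
scene (244, 228) [0.576 0.205 0.123]
scene (268, 260) [0.465 0.203 0.127]
scene (399, 210) [ 0.463 -0.125  0.109]
scene (370, 183) [ 0.575 -0.123  0.11 ]
scene (257, 262) [0.478 0.222 0.119]
scene (330, 262) [0.479 0.047 0.015]
scene (286, 235) [0.521 0.134 0.113]
scene (360, 200) [ 0.527 -0.061  0.12 ]
side (281, 193) [0.47  0.197 0.134]
side (328, 186) [0.578 0.194 0.13 ]
side (374, 280) [ 0.465 -0.133  0.11 ]
side (431, 258) [ 0.574 -0.133  0.117]
side (430, 272) [ 0.575 -0.134  0.092]
side (321, 209) [0.523 0.127 0.114]
side (378, 246) [ 0.521 -0.065  0.121]
side (265, 300) [0.36  0.041 0.005]
side (243, 241) [0.41  0.275 0.005]
```

View pics/c1.png

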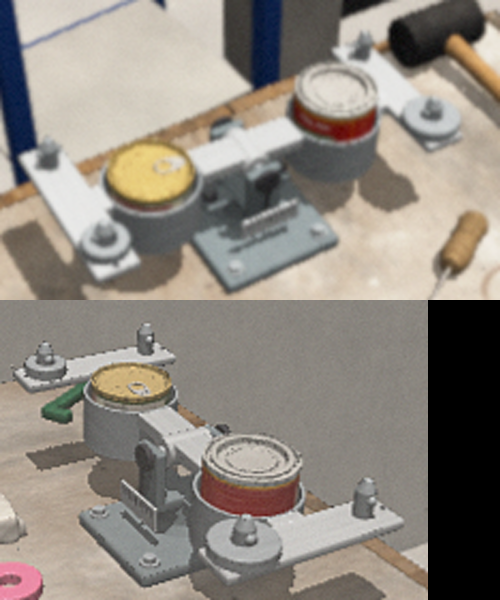

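The crop confirms the large plain grey ring is at the right near spigot, scene (399,210) and side (374,280). That end sits with the red full tin and is low, with pin tops at 0.113 m against 0.130 m on the left. The pink and red rings lying on the bench are look-alikes. The target is the free left far pin, scene (244,228). I'm moving above the large ring now.

{"method": "servo_tool", "body": {"moves": [[42.5, -36.8, 0, 0, 0, 0, 91], [42.5, -36.8, 0, 0, 0, 0, 91], [42.5, -36.8, 0, 0, 0, 0, 91], [42.5, -36.8, 0, 0, 0, 0, 91], [42.5, -36.8, 0, 0, 0, 0, 91]]}}

```text
t: 0.72
ee_pos: [0.3616, -0.3287, 0.2486]
tool_rot: [[0.928, 0.372, -0.0], [0.372, -0.928, 0.0], [-0.0, -0.0, -1.0]]
wrist_force: [0.8, -0.1, 0.4]
opening: 0.0909
finger_force: 0.0
```

{"method": "servo_tool", "body": {"moves": [[42.5, -36.8, 0, 0, 0, 0, 91], [42.5, -36.8, 0, 0, 0, 0, 91], [42.5, -36.8, 0, 0, 0, 0, 91], [42.5, -36.8, 0, 0, 0, 0, 91], [0, 0, 0, 0, 0, 7.3, 70]]}}

```text
t: 1.35
ee_pos: [0.4659, -0.1258, 0.2486]
tool_rot: [[0.967, 0.256, 0.001], [0.256, -0.967, 0.002], [0.001, -0.002, -1.0]]
wrist_force: [-0.9, -1.4, -0.5]
opening: 0.085
finger_force: 0.0
```

{"method": "servo_tool", "body": {"moves": [[0, 0, 10, 0, 0, 7.3, 70], [0, 0, 10, 0, 0, 7.2, 70], [0, 0, 0, 0, 0, 0, 70], [0, 0, 0, 0, 0, 0, 70], [0, 0, 0, 0, 0, 0, 70]]}}

```text
t: 1.98
ee_pos: [0.4645, -0.1307, 0.2291]
tool_rot: [[1.0, 0.002, 0.001], [0.002, -1.0, -0.0], [0.001, 0.0, -1.0]]
wrist_force: [-0.4, 0.3, -0.1]
opening: 0.0698
finger_force: 0.0
```

Run:
```python
from h import *
s=get_state(); print(s['t'],s['ee_pos'],s['tool_rot'],s['wrist_force'],s['opening'])
c=cam('wrist'); p,d=read_camera('wrist'); np.save('w1.npy',d); np.save('w1p.npy',p)
import pickle; pickle.dump(c,open('w1c.pkl','wb'))
cv2.imwrite('pics/w1.png',p[:,:,::-1])
# point cloud of the arm region
v,u=np.mgrid[0:480:1,0:640:1]; m=d>0
P=fromdepth(c,np.c_[u[m],v[m]],d[m])
q=P[(P[:,2]>.06)&(P[:,2]<.2)]
print(q[:,2].min(),np.percentile(q,[1,99],axis=0).round(3))
```

```text
1.975 [ 0.46451522 -0.13072371  0.22909954] [[ 9.99998262e-01  1.76780095e-03  5.91661343e-04]
 [ 1.76788875e-03 -9.99998426e-01 -1.47915638e-04]
 [ 5.91398926e-04  1.48961373e-04 -9.99999814e-01]] [-0.38971613  0.30717447 -0.12950075] 0.06983639114001645
0.06000148348675122 [[ 0.317 -0.204  0.064]
 [ 0.601  0.112  0.126]]
```

View pics/w1.png

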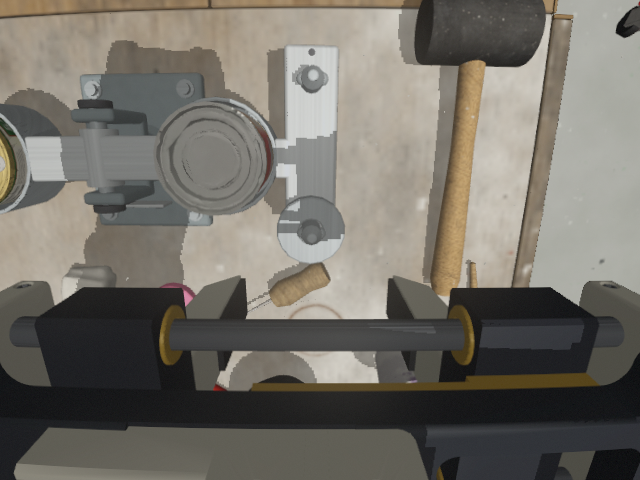

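The wrist view shows the large ring at (311,230) on the near pin, the free right far pin at (312,76), the crossbar between them and the tin at (215,157). The awl (300,285) lies low and clear.

Run:
```python
from h import *
import pickle
c=pickle.load(open('w1c.pkl','rb')); d=np.load('w1.npy'); p=np.load('w1p.npy')
v,u=np.mgrid[0:480,0:640]
P=fromdepth(c,np.c_[u.ravel(),v.ravel()],d.ravel()).reshape(480,640,3)
def st(n,q): print(n,len(q),'med',np.median(q,0).round(4),'min',np.percentile(q,2,axis=0).round(4),'max',np.percentile(q,98,axis=0).round(4))
R=P[185:272,265:355].reshape(-1,3)
for lo,hi in((.07,.09),(.09,.1),(.1,.112),(.112,.13)):
    q=R[(R[:,2]>lo)&(R[:,2]<hi)]; 
    if len(q): st(('near',lo),q)
# ring: plane & circle fit
q=R[(R[:,2]>.084)&(R[:,2]<.098)]; 
print(np.histogram(R[:,2],bins=np.arange(.06,.13,.004)))
F=P[50:105,285:340].reshape(-1,3)
print(np.histogram(F[:,2],bins=np.arange(.06,.13,.004)))
q=F[F[:,2]>.1]; st('farpin',q)
B=P[110:185,290:335].reshape(-1,3); B=B[(B[:,2]>.06)]; st('bar',B)
A=np.c_[B[:,:2],np.ones(len(B))]; print('bar plane',np.linalg.lstsq(A,B[:,2],rcond=None)[0])
S=P[75:225,80:212].reshape(-1,3); S=S[(S[:,2]>.01)&(S[:,2]<.02)]; st('foot',S)
E=P[140:180,40:80].reshape(-1,3); st('armbeam',E)
A=np.c_[E[:,:2],np.ones(len(E))]; print('beam plane',np.linalg.lstsq(A,E[:,2],rcond=None)[0])
# circles in image
g=cv2.cvtColor(p,cv2.COLOR_RGB2GRAY)
cc=cv2.HoughCircles(g[180:280,260:370],cv2.HOUGH_GRADIENT,1,50,param1=100,param2=15,minRadius=27,maxRadius=38)
print(cc[0,:2]+[260,180,0])
x,y=cc[0,0,:2]+[260,180]; 
for z in(.094,.098,.102): print(onplane(c,[(x,y)],z), onplane(c,[(x+cc[0,0,2],y)],z)[0,1]-onplane(c,[(x,y)],z)[0,1])
```

```text
('near', 0.07) 124 med [ 0.4989 -0.1422  0.0896] min [ 0.4897 -0.1464  0.0869] max [ 0.5045 -0.1211  0.09  ]
('near', 0.09) 719 med [ 0.4991 -0.1224  0.0914] min [ 0.4741 -0.1447  0.0901] max [ 0.5048 -0.0926  0.0993]
('near', 0.1) 3181 med [ 0.473  -0.1265  0.103 ] min [ 0.4468 -0.1508  0.1008] max [ 0.495  -0.103   0.1092]
('near', 0.112) 326 med [ 0.4722 -0.1275  0.1178] min [ 0.4645 -0.1341  0.1124] max [ 0.4776 -0.1206  0.1227]
(array([   0,    0,    0,    0,    0,    0,   14,  598,  157,   74, 2605,
        482,   94,   99,  115,  112,    0]), array([0.06 , 0.064, 0.068, 0.072, 0.076, 0.08 , 0.084, 0.088, 0.092,
       0.096, 0.1  , 0.104, 0.108, 0.112, 0.116, 0.12 , 0.124, 0.128]))
(array([   0,    0,    0,    0,    0,    0,   25, 1883,  403,   15,   13,
         27,  108,  147,  164,  159,    0]), array([0.06 , 0.064, 0.068, 0.072, 0.076, 0.08 , 0.084, 0.088, 0.092,
       0.096, 0.1  , 0.104, 0.108, 0.112, 0.116, 0.12 , 0.124, 0.128]))
farpin 628 med [ 0.5787 -0.1286  0.1164] min [ 0.5719 -0.138   0.104 ] max [ 0.5865 -0.1188  0.1235]
bar 3375 med [ 0.5338 -0.1281  0.0911] min [ 0.5063 -0.1447  0.0892] max [ 0.5599 -0.1116  0.0929]
bar plane [0.03804168 0.01043807 0.07339492]
foot 5938 med [0.5758 0.0313 0.0137] min [ 0.4551 -0.019   0.0119] max [0.5992 0.0934 0.0181]
armbeam 1600 med [0.5268 0.0647 0.101 ] min [0.512  0.0484 0.0992] max [0.5408 0.0805 0.1029]
beam plane [-0.09141721 -1.01884694  0.21556075]
[[309.5        229.5         34.09999847]]
[[ 0.46935144 -0.12588367  0.094     ]] -0.02745480675529363
[[ 0.47039956 -0.12596301  0.098     ]] -0.027049297710485948
[[ 0.47144768 -0.12604235  0.102     ]] -0.026643788665678292
```

Run:
```python
from h import *
import pickle
cs={'wrist':(pickle.load(open('w1c.pkl','rb')),np.load('w1.npy')),'scene':(cam('scene'),np.load('scene0.npy')),'side':(cam('side'),np.load('side0.npy'))}
v,u=np.mgrid[0:480,0:640]
for n,(c,d) in cs.items():
    m=d>0; P=fromdepth(c,np.c_[u[m],v[m]],d[m])
    def box(x0,x1,y0,y1,z0,z1): return P[(P[:,0]>x0)&(P[:,0]<x1)&(P[:,1]>y0)&(P[:,1]<y1)&(P[:,2]>z0)&(P[:,2]<z1)]
    for nm,b in dict(Rbar=(.5,.555,-.142,-.114,.08,.11),Lbar=(.5,.555,.187,.215,.085,.12),tinR=(.5,.555,-.085,-.03,.105,.14),tinL=(.5,.555,.105,.155,.1,.14),beam=(.51,.54,-.01,.085,.085,.12),foot=(.455,.6,-.035,.1,.0,.022),Rpin=(.56,.6,-.15,-.1,.108,.135),Lpin=(.56,.6,.17,.23,.12,.15),Lpinn=(.44,.49,.17,.23,.125,.15),Rpinn=(.44,.49,-.15,-.1,.110,.135)).items():
        q=box(*b)
        if len(q)>15:
            med=np.median(q[:,2]); w=q[abs(q[:,2]-med)<.01]; A=np.c_[w[:,:2],np.ones(len(w))]; k=np.linalg.lstsq(A,w[:,2],rcond=None)[0]
            print(n,nm,len(q),np.median(q,0).round(4),'slope',k[:2].round(3),'y',np.percentile(q[:,1],[2,98]).round(3),'x',np.percentile(q[:,0],[2,98]).round(3),'ztop',q[:,2].max().round(4))
```

```text
wrist Rbar 2664 [ 0.5286 -0.128   0.0911] slope [0.005 0.051] y [-0.141 -0.115] x [0.501 0.554] ztop 0.0941
wrist tinR 6662 [ 0.5285 -0.0565  0.1205] slope [0.018 0.069] y [-0.084 -0.031] x [0.501 0.554] ztop 0.128
wrist tinL 162 [0.5048 0.1066 0.1114] slope [-0.085 -0.385] y [0.105 0.11 ] x [0.5   0.555] ztop 0.1157
wrist beam 4729 [0.5255 0.0368 0.0999] slope [0.006 0.051] y [-0.006  0.083] x [0.511 0.539] ztop 0.104
wrist foot 6268 [0.5773 0.0295 0.0137] slope [0.001 0.005] y [-0.023  0.093] x [0.456 0.599] ztop 0.022
wrist Rpin 578 [ 0.579  -0.1285  0.1167] slope [ 0.177 -0.052] y [-0.138 -0.119] x [0.573 0.587] ztop 0.1238
wrist Rpinn 373 [ 0.4722 -0.1274  0.1171] slope [-0.248 -0.097] y [-0.136 -0.118] x [0.465 0.478] ztop 0.1238
scene Rbar 151 [ 0.5287 -0.1279  0.0915] slope [-0.004  0.058] y [-0.142 -0.114] x [0.504 0.553] ztop 0.0943
scene Lbar 244 [0.5277 0.2015 0.1083] slope [-0.005  0.034] y [0.188 0.215] x [0.503 0.554] ztop 0.1112
scene tinR 380 [ 0.5296 -0.0588  0.1212] slope [0.017 0.056] y [-0.084 -0.031] x [0.501 0.554] ztop 0.1278
scene tinL 420 [0.5274 0.1299 0.11
[... 1036 characters left out ...]
527  0.129  0.1136] slope [0.009 0.057] y [0.106 0.154] x [0.501 0.553] ztop 0.1173
side beam 321 [0.523  0.0415 0.1007] slope [0.013 0.05 ] y [0.002 0.083] x [0.51  0.539] ztop 0.1036
side foot 1134 [0.4803 0.0154 0.014 ] slope [0.026 0.027] y [-0.032  0.09 ] x [0.456 0.512] ztop 0.0219
side Rpin 95 [ 0.5747 -0.1317  0.1152] slope [0.49  0.422] y [-0.138 -0.122] x [0.57  0.583] ztop 0.1233
side Lpin 66 [0.5777 0.1964 0.1299] slope [0.275 0.39 ] y [0.19  0.205] x [0.573 0.587] ztop 0.1406
side Lpinn 57 [0.469  0.1979 0.1315] slope [0.313 0.605] y [0.191 0.206] x [0.464 0.476] ztop 0.1405
side Rpinn 87 [ 0.4659 -0.1311  0.1161] slope [0.321 0.52 ] y [-0.136 -0.124] x [0.461 0.475] ztop 0.1231
```

Both fixed views and the wrist agree. The tilt is +0.052, with the right seat at z = 0.0913 and the left at 0.1085. The large ring's spigot is near (0.4705, -0.127) and the left far pin near (0.580, 0.2005). I'm descending onto the ring along the spigot.

{"method": "servo_tool", "body": {"moves": [[6, 3.5, 0, 3, 0, 0, 70], [0, 0, 50, 0, 0, 0, 70], [0, 0, 50, 0, 0, 0, 70], [0, 0, 29, 0, 0, 0, 70], [0, 0, 0, 0, 0, 0, 70]], "newtons": 15}}

```text
t: 2.65
ee_pos: [0.469, -0.127, 0.0985]
tool_rot: [[1.0, 0.001, -0.004], [0.001, -0.999, 0.053], [-0.004, -0.053, -0.999]]
wrist_force: [-0.4, -0.2, -0.3]
opening: 0.0702
finger_force: 0.0
```

Run:
```python
from h import *
s=get_state(); print(s['t'],s['ee_pos'],s['tool_rot'].round(4).tolist(),s['wrist_force'],s['opening'])
p,d=read_camera('side'); cv2.imwrite('pics/s2.png',cv2.resize(p[170:350,260:500],None,fx=3,fy=3)[:,:,::-1])
```

```text
2.65 [ 0.46898323 -0.1270165   0.09846666] [[1.0, 0.0009, -0.0039], [0.0011, -0.9986, 0.0534], [-0.0038, -0.0534, -0.9986]] [-0.44782869 -0.1553819  -0.28233617] 0.07015288023148492
```

View pics/s2.png

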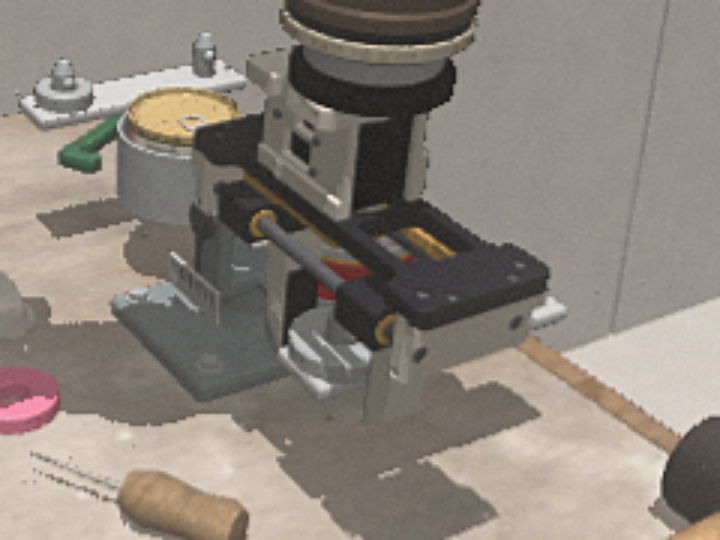

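The fingers straddle the ring and crossbar cleanly, with the ring at crop (325,345). I'm closing gently.

{"method": "servo_tool", "body": {"moves": [[0, 0, 0, 0, 0, 0, 60], [0, 0, 0, 0, 0, 0, 48], [0, 0, 0, 0, 0, 0, 48], [0, 0, 0, 0, 0, 0, 48], [0, 0, 0, 0, 0, 0, 48]], "newtons": 12}}

```text
t: 3.32
ee_pos: [0.4712, -0.1275, 0.1012]
tool_rot: [[1.0, 0.0, 0.002], [0.0, -0.999, 0.052], [0.002, -0.052, -0.999]]
wrist_force: [-1.3, 0.0, 7.8]
opening: 0.0541
finger_force: 12.0
```

{"method": "servo_tool", "body": {"moves": [[0, 0, 0, 0, 0, 0, 48], [0, -0.4, -2.85, -1, 0, 0, 48], [0, -0.4, -2.85, -1, 0, 0, 48], [0, -0.4, -2.85, -1, 0, 0, 48], [0, 0, 0, 0, 0, 0, 48]], "newtons": 18}}

```text
t: 3.95
ee_pos: [0.4703, -0.1259, 0.1087]
tool_rot: [[1.0, 0.001, 0.0], [0.001, -1.0, -0.0], [0.0, 0.0, -1.0]]
wrist_force: [0.6, 1.4, -3.1]
opening: 0.0536
finger_force: 18.0
```

{"method": "servo_tool", "body": {"moves": [[0, -0.4, -2.85, -1, 0, 0, 48], [0, -0.4, -2.85, -1, 0, 0, 48], [0, -0.2, -1.4, -0.5, 0, 0, 48], [0, 0, 0, 0, 0, 0, 48], [0, 0, 0, 0, 0, 0, 48]], "newtons": 20}}

```text
t: 4.58
ee_pos: [0.4703, -0.1253, 0.1155]
tool_rot: [[1.0, 0.0, -0.0], [0.0, -0.999, -0.043], [-0.0, 0.043, -0.999]]
wrist_force: [-1.4, 1.7, -4.5]
opening: 0.0538
finger_force: 20.0
```

{"method": "servo_tool", "body": {"moves": [[0, -0.1, -0.7, -0.25, 0, 0, 48], [0, -0.1, -0.7, -0.25, 0, 0, 48], [0, -0.1, -0.7, -0.25, 0, 0, 48], [0, 0, 0, 0, 0, 0, 48], [0, 0, 0, 0, 0, 0, 48]], "newtons": 25}}

```text
t: 5.2
ee_pos: [0.4703, -0.125, 0.1176]
tool_rot: [[1.0, 0.0, -0.0], [0.0, -0.998, -0.057], [-0.0, 0.057, -0.998]]
wrist_force: [-0.8, 1.3, -4.5]
opening: 0.0535
finger_force: 25.0
```

{"method": "servo_tool", "body": {"moves": [[0, -0.1, -0.7, -0.25, 0, 0, 48], [0, -0.1, -0.7, -0.25, 0, 0, 48], [0, -0.1, -0.7, -0.25, 0, 0, 48], [0, 0, -0.5, 0, 0, 0, 48], [0, 0, 0, 0, 0, 0, 48]]}}

```text
t: 5.82
ee_pos: [0.4703, -0.1245, 0.1203]
tool_rot: [[1.0, 0.0, 0.0], [0.0, -0.998, -0.07], [0.0, 0.07, -0.998]]
wrist_force: [0.0, 1.6, -5.4]
opening: 0.0538
finger_force: 25.0
```

{"method": "servo_tool", "body": {"moves": [[0, 0, -0.7, 0, 0, 0, 48], [0, 0, -0.7, 0, 0, 0, 48], [0, 0, -0.7, 0, 0, 0, 48], [0, 0, 0, 0, 0, 0, 48], [0, 0, 0, 0, 0, 0, 48]]}}

```text
t: 6.45
ee_pos: [0.4703, -0.1243, 0.1223]
tool_rot: [[1.0, 0.0, 0.0], [0.0, -0.998, -0.07], [-0.0, 0.07, -0.998]]
wrist_force: [0.7, 2.4, -4.7]
opening: 0.0535
finger_force: 25.0
```

```bash
cat > rot.py <<'E'
from h import *
v,u=np.mgrid[0:480,0:640]
def rotor(n='scene'):
    c=cam(n); p,d=read_camera(n); m=d>0; P=fromdepth(c,np.c_[u[m],v[m]],d[m])
    q=P[(P[:,0]>.5)&(P[:,0]<.555)&(P[:,1]>.187)&(P[:,1]<.215)&(P[:,2]>.08)&(P[:,2]<.12)]
    print(n,'Lbar z',len(q),np.median(q[:,2]).round(4),'rotor',((np.median(q[:,2])-.0999)/.165).round(4))
    return c,p,d,P
E
python3 -c "
from rot import *
rotor('scene'); rotor('side'); print(get_state()['wrist_force'])"
```

```text
scene Lbar z 249 0.0894 rotor -0.0637
side Lbar z 80 0.0897 rotor -0.0616
[-0.23894736  2.65082851 -4.52931396]
```

{"method": "servo_tool", "body": {"moves": [[0, 0, -1, -0.2, 0, 0, 48], [0, 0, -1, -0.2, 0, 0, 48], [0, 0, 0, 0, 0, 0, 48], [0, 0, 0, 0, 0, 0, 48], [0, 0, 0, 0, 0, 0, 48]]}}

```text
t: 7.18
ee_pos: [0.4703, -0.1243, 0.1243]
tool_rot: [[1.0, 0.0, 0.0], [0.0, -0.997, -0.077], [0.0, 0.077, -0.997]]
wrist_force: [0.5, 1.3, -5.2]
opening: 0.0537
finger_force: 25.0
```

{"method": "servo_tool", "body": {"moves": [[0, 0, -1, 0, 0, 0, 48], [0, 0, -1, 0, 0, 0, 48], [0, 0, -1, 0, 0, 0, 48], [0, 0, 0, 0, 0, 0, 48], [0, 0, 0, 0, 0, 0, 48]]}}

```text
t: 7.8
ee_pos: [0.4703, -0.1241, 0.1273]
tool_rot: [[1.0, 0.0, 0.0], [0.0, -0.997, -0.077], [0.0, 0.077, -0.997]]
wrist_force: [0.1, 0.6, -4.3]
opening: 0.0538
finger_force: 25.0
```

```bash
python3 -c "
from rot import *
rotor('scene'); c,p,d,P=rotor('side'); print(get_state()['wrist_force'])
cv2.imwrite('pics/s3.png',cv2.resize(p[190:310,320:480],None,fx=5,fy=5,interpolation=2)[:,:,::-1])"
```

```text
scene Lbar z 249 0.0929 rotor -0.0426
side Lbar z 87 0.0933 rotor -0.04
[ 1.22794707  0.35825858 -5.36199973]
```

View pics/s3.png

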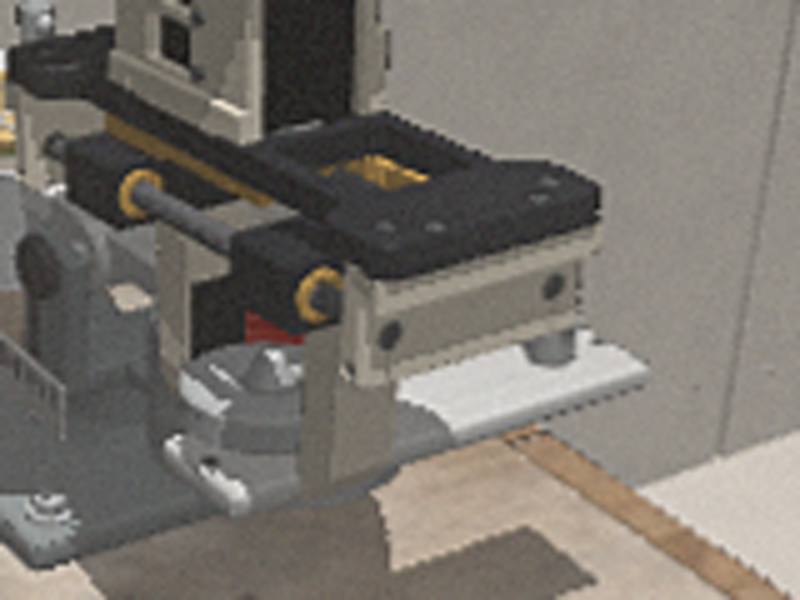

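The ring has lifted through the balls: it sits about 11 mm above its seat, with only the pin tip showing at crop (270,370). I'm pulling it clear.

{"method": "servo_tool", "body": {"moves": [[0, 0, -2.5, 1, 0, 0, 48], [0, 0, -2.5, 1, 0, 0, 48], [0, 0, -10, 1, 0, 0, 48], [0, 0, -20, 1, 0, 0, 48], [0, 0, -20, 0, 0, 0, 48]]}}

```text
t: 8.52
ee_pos: [0.4704, -0.1233, 0.1837]
tool_rot: [[1.0, -0.001, 0.001], [-0.001, -1.0, -0.006], [0.001, 0.006, -1.0]]
wrist_force: [0.1, -0.1, -1.9]
opening: 0.0536
finger_force: 25.0
```

The large ring is in hand: the wrist carries 1.9 N, which matches 190 g. I'm going to a viewing pose short of the left far pin.

{"method": "servo_tool", "body": {"moves": [[6, -55, -4, 0, 0, 0, 48], [6, -55, -4, 0, 0, 0, 48], [6, -55, -4, 0, 0, 0, 48], [6, -55, -4, 0, 0, 0, 48], [6, -55, 0, 0, 0, 0, 48]]}}

```text
t: 9.15
ee_pos: [0.5009, 0.154, 0.1979]
tool_rot: [[1.0, -0.001, 0.002], [-0.001, -1.0, -0.006], [0.002, 0.006, -1.0]]
wrist_force: [0.7, -0.3, -2.1]
opening: 0.0535
finger_force: 25.0
```

{"method": "servo_tool", "body": {"moves": [[0, -49, 0, 1.3, 0, 0, 48], [0, 0, 0, 1, 0, 0, 48], [0, 0, 0, 1, 0, 0, 48], [0, 0, 0, 0, 0, 0, 48], [0, 0, 0, 0, 0, 0, 48]]}}

```text
t: 9.78
ee_pos: [0.5005, 0.2003, 0.1962]
tool_rot: [[1.0, -0.002, 0.0], [-0.002, -0.999, 0.05], [0.0, -0.05, -0.999]]
wrist_force: [-0.3, 0.2, -2.4]
opening: 0.0535
finger_force: 25.0
```

Run:
```python
from rot import *
import pickle
s=get_state(); print(s['t'],s['ee_pos'],s['tool_rot'].round(4).tolist(),s['wrist_force'],s['opening'])
c=cam('wrist'); p,d=read_camera('wrist'); np.save('w2.npy',d); np.save('w2p.npy',p); pickle.dump((c,s),open('w2c.pkl','wb'))
cv2.imwrite('pics/w2.png',p[:,:,::-1])
rotor('side')
m=d>0; P=fromdepth(c,np.c_[u[m],v[m]],d[m])
q=P[(P[:,0]>.5)&(P[:,0]<.62)&(P[:,1]>.17)&(P[:,1]<.23)]
b=q[(q[:,2]>.095)&(q[:,2]<.115)&(q[:,0]<.56)]; print('bar',len(b),np.median(b,0).round(4),np.percentile(b[:,1],[1,99]))
t=q[(q[:,0]>.56)&(q[:,2]>.120)&(q[:,2]<.15)]; print('pin',len(t),np.median(t,0).round(4),np.percentile(t,[2,98],axis=0).round(4))
top=t[t[:,2]>t[:,2].max()-.003]; print('top',len(top),top.mean(0).round(4),np.percentile(top,[2,98],axis=0).round(4))
# ring in tool coords
R=s['tool_rot']; Q=(P-s['ee_pos'])@R
r=Q[(abs(Q[:,0])<.04)&(abs(Q[:,1])<.026)&(Q[:,2]>-.02)&(Q[:,2]<.03)]; print('ring tool',len(r),np.median(r,0).round(4),np.percentile(r,[1,99],axis=0).round(4)); print(np.histogram(r[:,2],bins=np.arange(-.02,.03,.003)))
```

```text
9.775 [0.50052484 0.20026027 0.19621928] [[1.0, -0.0017, 0.0003], [-0.0017, -0.9987, 0.0501], [0.0002, -0.0501, -0.9987]] [-0.3117388   0.21686264 -2.3873824 ] 0.053465339457580134
side Lbar z 129 0.1088 rotor 0.0541
bar 6264 [0.5315 0.1996 0.108 ] [0.17080894 0.22214538]
pin 792 [0.5831 0.2007 0.1342] [[0.5764 0.1912 0.1255]
 [0.5901 0.2108 0.14  ]]
top 185 [0.5833 0.2006 0.1391] [[0.5795 0.1971 0.1381]
 [0.5871 0.204  0.1404]]
ring tool 6883 [ 0.0113  0.0005 -0.0015] [[-0.0253 -0.0236 -0.003 ]
 [ 0.0258  0.0244  0.0082]]
(array([   0,    1,    0,    0,    0, 1645, 4612,  239,  226,  157,    1,
          2,    0,    0,    0,    0]), array([-0.02 , -0.017, -0.014, -0.011, -0.008, -0.005, -0.002,  0.001,
        0.004,  0.007,  0.01 ,  0.013,  0.016,  0.019,  0.022,  0.025,
        0.028]))
```

View pics/w2.png

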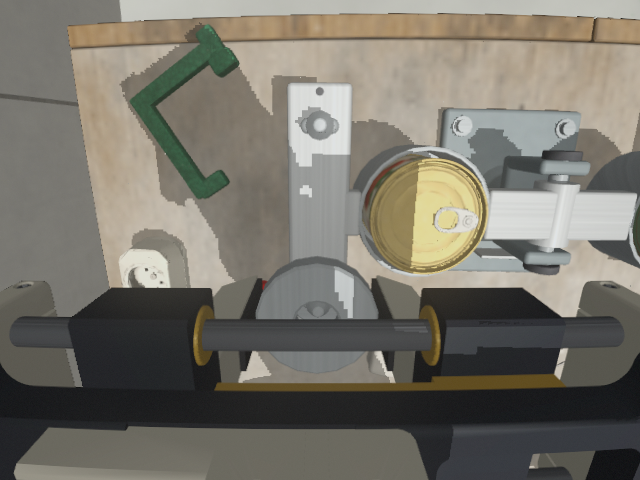

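The wrist view shows the ring held centred (318,315), the free left far pin at (319,125), and clear space around it. The pin tip is about (0.582, 0.2006, 0.1395) and the ring's underside is about 10.4 mm below the TCP. I'm moving over the pin.

{"method": "servo_tool", "body": {"moves": [[41, 1.2, 0, 0, 0, 0, 48], [40.2, 1.3, 0, 0, 0, 0, 48], [0, 0, 0, 0, 0, 0, 48], [0, 0, 30, 0, 0, 0, 48], [0, 0, 13, 0, 0, 0, 48]]}}

```text
t: 10.5
ee_pos: [0.58, 0.201, 0.1514]
tool_rot: [[1.0, 0.001, -0.003], [0.001, -0.999, 0.05], [-0.003, -0.05, -0.999]]
wrist_force: [-0.3, 0.8, -1.8]
opening: 0.0536
finger_force: 25.0
```

{"method": "servo_tool", "body": {"moves": [[0, 0, 3, 0, 0, 0, 48], [0, 0, 3, 0, 0, 0, 48], [0, 0, 3, 0, 0, 0, 48], [0, 0, 0, 0, 0, 0, 48], [0, 0, 0, 0, 0, 0, 48]]}}

```text
t: 11.12
ee_pos: [0.5816, 0.2017, 0.1443]
tool_rot: [[1.0, 0.0, 0.0], [0.0, -0.999, 0.051], [0.0, -0.051, -0.999]]
wrist_force: [1.4, -0.2, -1.7]
opening: 0.0535
finger_force: 25.0
```

```bash
python3 -c "
from rot import *
rotor('scene'); c,p,d,P=rotor('side'); s=get_state(); print(s['ee_pos'],s['wrist_force'])
cv2.imwrite('pics/s4.png',cv2.resize(p[130:250,250:410],None,fx=5,fy=5,interpolation=2)[:,:,::-1])"
```

```text
scene Lbar z 244 0.1084 rotor 0.0513
side Lbar z 126 0.1087 rotor 0.0536
[0.5815361  0.20168747 0.14417211] [ 0.29265141  0.20924942 -2.56744681]
```

View pics/s4.png

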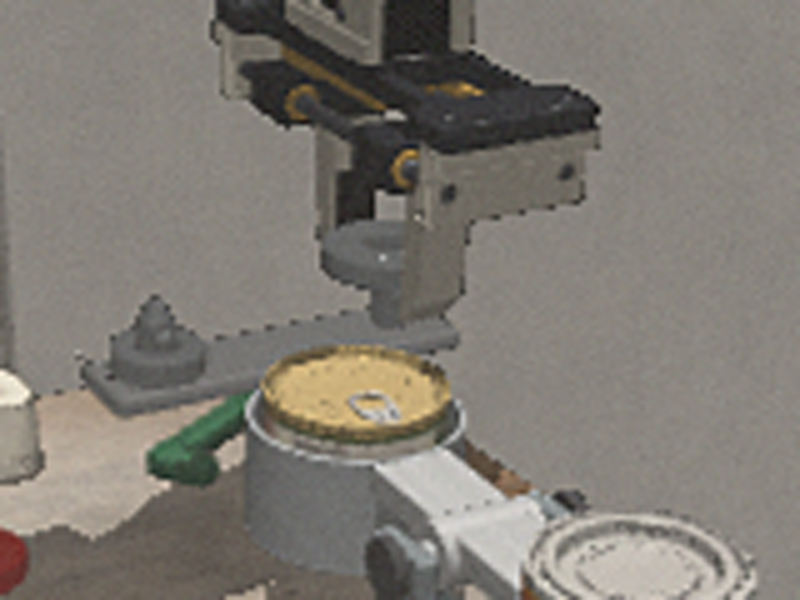

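The ring sits around the pin tip at crop (385,250), with no contact force. I'm centring 1 mm and lowering towards the balls.

{"method": "servo_tool", "body": {"moves": [[0, 1.0, 2, 0, 0, 0, 48], [0, 0, 2, 0, 0, 0, 48], [0, 0, 2, 0, 0, 0, 48], [0, 0, 0, 0, 0, 0, 48], [0, 0, 0, 0, 0, 0, 48]]}}

```text
t: 11.85
ee_pos: [0.5818, 0.2012, 0.1382]
tool_rot: [[1.0, 0.0, 0.001], [0.0, -0.999, 0.051], [0.001, -0.051, -0.999]]
wrist_force: [1.8, 1.3, 0.9]
opening: 0.0535
finger_force: 25.0
```

{"method": "servo_tool", "body": {"moves": [[0, -0.7, 2.9, -1, 0, 0, 48], [0, -0.7, 2.9, -1, 0, 0, 48], [0, -0.7, 2.9, -1, 0, 0, 48], [0, 0, 0, 0, 0, 0, 48], [0, 0, 0, 0, 0, 0, 48]]}}

```text
t: 12.48
ee_pos: [0.5817, 0.2037, 0.1293]
tool_rot: [[1.0, 0.001, 0.001], [0.001, -1.0, -0.002], [0.001, 0.002, -1.0]]
wrist_force: [5.7, 0.3, 0.2]
opening: 0.054
finger_force: 25.0
```

{"method": "servo_tool", "body": {"moves": [[0, -0.7, 2.9, -1, 0, 0, 48], [0, -0.7, 2.9, -1, 0, 0, 48], [0, -0.7, 2.9, -1, 0, 0, 48], [0, 0, 0, 0, 0, 0, 48], [0, 0, 0, 0, 0, 0, 48]]}}

```text
t: 13.1
ee_pos: [0.5821, 0.2058, 0.1207]
tool_rot: [[1.0, 0.001, 0.002], [0.001, -0.999, -0.054], [0.001, 0.054, -0.999]]
wrist_force: [5.1, 1.8, 1.0]
opening: 0.0538
finger_force: 25.0
```

```bash
python3 -c "
from rot import *
rotor('scene'); c,p,d,P=rotor('side'); s=get_state(); print(s['ee_pos'],s['wrist_force'])"
```

```text
scene Lbar z 255 0.09 rotor -0.06
side Lbar z 101 0.0906 rotor -0.0565
[0.58205365 0.2058401  0.1206855 ] [6.01996152 1.61896695 0.51101217]
```

{"method": "servo_tool", "body": {"moves": [[1, 0, 0, 0, 0, 0, 48], [0, -0.2, 1, -0.3, 0, 0, 48], [0, 0, 1, 0, 0, 0, 48], [0, 0, 0, 0, 0, 0, 48], [0, 0, 0, 0, 0, 0, 48]]}}

```text
t: 13.82
ee_pos: [0.5824, 0.2056, 0.1186]
tool_rot: [[1.0, 0.0, 0.0], [0.0, -0.998, -0.059], [0.0, 0.059, -0.998]]
wrist_force: [3.1, 2.6, 1.3]
opening: 0.0539
finger_force: 25.0
```

{"method": "servo_tool", "body": {"moves": [[0.5, 0, 1, 0, 0, 0, 48], [0, 0, 1, 0, 0, 0, 48], [0, 0, 1, 0, 0, 0, 48], [0, 0, 0, 0, 0, 0, 48], [0, 0, 0, 0, 0, 0, 48]]}}

```text
t: 14.45
ee_pos: [0.5828, 0.205, 0.1153]
tool_rot: [[1.0, 0.0, -0.0], [0.0, -0.998, -0.06], [-0.0, 0.06, -0.998]]
wrist_force: [2.0, 1.8, 1.3]
opening: 0.0538
finger_force: 25.0
```

{"method": "servo_tool", "body": {"moves": [[0.5, 0, 1, 0, 0, 0, 48], [0, 0, 1, 0, 0, 0, 48], [0, 0, 1, 0, 0, 0, 48], [0, 0, 0, 0, 0, 0, 48], [0, 0, 0, 0, 0, 0, 48]]}}

```text
t: 15.08
ee_pos: [0.5832, 0.2048, 0.1124]
tool_rot: [[1.0, 0.0, -0.0], [0.0, -0.998, -0.06], [-0.0, 0.06, -0.998]]
wrist_force: [0.3, 0.9, 0.7]
opening: 0.0537
finger_force: 25.0
```

```bash
python3 -c "
from rot import *
rotor('scene'); c,p,d,P=rotor('side'); s=get_state(); print(s['ee_pos'],s['wrist_force'])
cv2.imwrite('pics/s5.png',cv2.resize(p[130:250,250:410],None,fx=5,fy=5,interpolation=2)[:,:,::-1])"
```

```text
scene Lbar z 261 0.0918 rotor -0.049
side Lbar z 104 0.0924 rotor -0.0454
[0.58323612 0.204823   0.11249149] [-0.30500876  1.30332536  0.46049763]
```

View pics/s5.png

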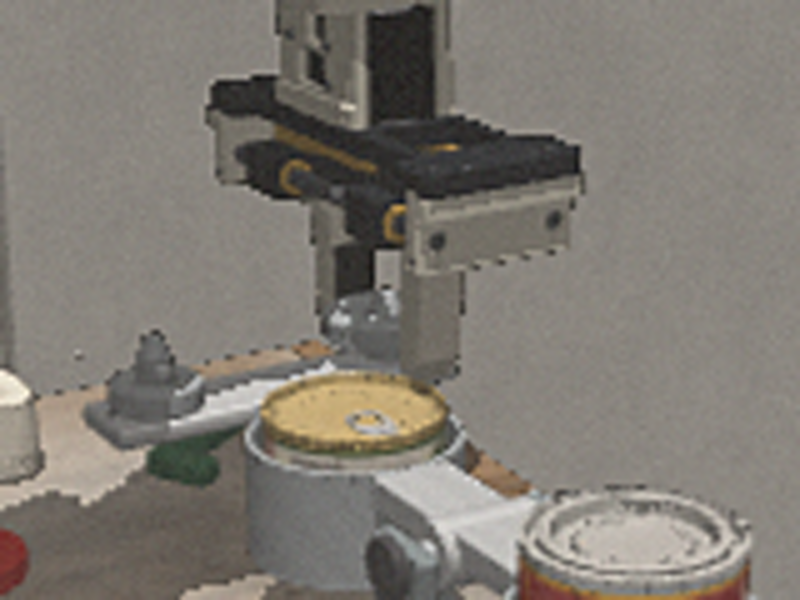

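The ring has slid over the balls and is now about 10 mm above the seat, at a vertical force of only about 2.5 N. I'm continuing down in small steps.

{"method": "servo_tool", "body": {"moves": [[0, 0, 2, 0, 0, 0, 48], [0, 0, 2, 0, 0, 0, 48], [0, 0, 2, 0, 0, 0, 48], [0, 0, 0, 0, 0, 0, 48], [0, 0, 0, 0, 0, 0, 48]]}}

```text
t: 15.8
ee_pos: [0.5833, 0.2043, 0.1064]
tool_rot: [[1.0, 0.0, -0.0], [0.0, -0.998, -0.06], [-0.0, 0.06, -0.998]]
wrist_force: [-0.4, -0.5, -0.3]
opening: 0.0536
finger_force: 25.0
```

{"method": "servo_tool", "body": {"moves": [[0, 0, 1, 0, 0, 0, 48], [0, 0, 1, 0, 0, 0, 48], [0, 0, 1, 0, 0, 0, 48], [0, 0, 0, 0, 0, 0, 48], [0, 0, 0, 0, 0, 0, 48]]}}

```text
t: 16.42
ee_pos: [0.5833, 0.2044, 0.1035]
tool_rot: [[1.0, 0.0, -0.0], [0.0, -0.998, -0.06], [-0.0, 0.06, -0.998]]
wrist_force: [-0.4, -1.2, 0.5]
opening: 0.0535
finger_force: 25.0
```

```bash
python3 -c "
from rot import *
rotor('scene'); c,p,d,P=rotor('side'); s=get_state(); print(s['ee_pos'],s['wrist_force'])"
```

```text
scene Lbar z 254 0.0932 rotor -0.0405
side Lbar z 106 0.0938 rotor -0.0368
[0.58335902 0.20438228 0.10354421] [-0.6186267  -0.48909662  1.28133782]
```

{"method": "servo_tool", "body": {"moves": [[0, 0, 1.3, 0, 0, 0, 48], [0, 0, 1.3, 0, 0, 0, 48], [0, 0, 1, 0, 0, 0, 48], [0, 0, 0, 0, 0, 0, 48], [0, 0, 0, 0, 0, 0, 48]]}}

```text
t: 17.15
ee_pos: [0.5834, 0.2045, 0.1]
tool_rot: [[1.0, 0.0, 0.0], [0.0, -0.998, -0.059], [0.0, 0.059, -0.998]]
wrist_force: [-1.8, 1.2, 1.4]
opening: 0.0537
finger_force: 25.0
```

{"method": "servo_tool", "body": {"moves": [[0, 0, 0.7, 0, 0, 0, 48], [0, 0, 0, 0, 0, 0, 48], [0, 0, 0.7, 0, 0, 0, 48], [0, 0, 0, 0, 0, 0, 48], [0, 0, 0, 0, 0, 0, 48]]}}

```text
t: 17.77
ee_pos: [0.5835, 0.2045, 0.0988]
tool_rot: [[1.0, 0.0, 0.0], [0.0, -0.998, -0.059], [0.0, 0.059, -0.998]]
wrist_force: [-2.8, 1.8, 4.6]
opening: 0.0537
finger_force: 25.0
```

{"method": "servo_tool", "body": {"moves": [[0, 0, 0.5, 0, 0, 0, 48], [0, 0, 0, 0, 0, 0, 48], [0, 0, 0.5, 0, 0, 0, 48], [0, 0, 0, 0, 0, 0, 48], [0, 0, 0, 0, 0, 0, 48]]}}

```text
t: 18.4
ee_pos: [0.5835, 0.2045, 0.0988]
tool_rot: [[1.0, 0.0, 0.001], [0.0, -0.998, -0.059], [0.001, 0.059, -0.998]]
wrist_force: [-5.4, 1.7, 13.7]
opening: 0.0538
finger_force: 25.0
```

```bash
python3 -c "
from rot import *
rotor('scene'); c,p,d,P=rotor('side'); s=get_state(); print(s['ee_pos'],s['wrist_force'])"
```

```text
scene Lbar z 262 0.0888 rotor -0.067
side Lbar z 92 0.0892 rotor -0.0649
[0.58348267 0.20451643 0.09875199] [-5.3548845   1.4328207  14.32040672]
```

The ring is pressed with about 16 N on the seat, against the stop, and no longer moves. One last small press, then I swing back to level before releasing.

{"method": "servo_tool", "body": {"moves": [[-0.5, 0, 0.4, 0, 0, 0, 48], [0, 0, 0, 0, 0, 0, 48], [0, 0, 0, 0, 0, 0, 48], [0, 0, 0, 0, 0, 0, 48], [0, 0, 0, 0, 0, 0, 48]]}}

```text
t: 19.12
ee_pos: [0.5835, 0.2045, 0.0987]
tool_rot: [[1.0, 0.0, 0.002], [0.0, -0.998, -0.059], [0.002, 0.059, -0.998]]
wrist_force: [-4.3, 1.2, 16.3]
opening: 0.0535
finger_force: 25.0
```

{"method": "servo_tool", "body": {"moves": [[0, 0, -1.5, 0, 0, 0, 48], [0, 0.4, -2.9, 1, 0, 0, 48], [0, 0.4, -2.9, 1, 0, 0, 48], [0, 0.4, -2.9, 1, 0, 0, 48], [0, 0.2, -1.2, 0.4, 0, 0, 48]]}}

```text
t: 19.75
ee_pos: [0.5831, 0.2027, 0.1089]
tool_rot: [[1.0, -0.001, 0.0], [-0.001, -1.0, 0.001], [0.0, -0.001, -1.0]]
wrist_force: [0.3, 2.1, 0.6]
opening: 0.0536
finger_force: 25.0
```

```bash
python3 -c "
from rot import *
rotor('scene'); c,p,d,P=rotor('side'); s=get_state(); print(s['ee_pos'],s['wrist_force'])"
```

```text
scene Lbar z 253 0.0986 rotor -0.0079
side Lbar z 118 0.0993 rotor -0.0038
[0.58315864 0.20273029 0.10879138] [0.69858005 0.75658823 1.54624178]
```

Near level with little force. Releasing and retreating upward.

{"method": "servo_tool", "body": {"moves": [[0, 0, 0, 0, 0, 0, 60], [0, 0, 0, 0, 0, 0, 68], [0, 0, 0, 0, 0, 0, 68], [0, 0, 0, 0, 0, 0, 68], [0, 0, -10, 0, 0, 0, 68]]}}

```text
t: 20.48
ee_pos: [0.5824, 0.2029, 0.1183]
tool_rot: [[1.0, 0.0, -0.002], [0.0, -1.0, -0.001], [-0.002, 0.001, -1.0]]
wrist_force: [0.2, 0.4, 0.6]
opening: 0.0679
finger_force: 0.0
```

{"method": "servo_tool", "body": {"moves": [[0, 0, -20, 0, 0, 0, 68], [0, 0, -40, 0, 0, 0, 68], [-40, 0, -40, 0, 0, 0, 68], [-40, 0, 0, 0, 0, 0, 68], [0, 0, 0, 0, 0, 0, 68]]}}

```text
t: 21.1
ee_pos: [0.5006, 0.2036, 0.2201]
tool_rot: [[1.0, 0.003, 0.001], [0.003, -1.0, 0.0], [0.001, -0.0, -1.0]]
wrist_force: [0.5, -0.6, -0.7]
opening: 0.0678
finger_force: 0.0
```

{"method": "servo_tool", "body": {"moves": [[0, 0, 0, 0, 0, 0, 68], [0, 0, 0, 0, 0, 0, 68], [0, 0, 0, 0, 0, 0, 68], [0, 0, 0, 0, 0, 0, 68], [0, 0, 0, 0, 0, 0, 68]]}}

```text
t: 21.72
ee_pos: [0.5031, 0.2031, 0.2185]
tool_rot: [[1.0, 0.0, -0.0], [0.0, -1.0, -0.0], [-0.0, 0.0, -1.0]]
wrist_force: [-0.3, -0.1, 1.3]
opening: 0.0679
finger_force: 0.0
```

```bash
python3 -c "
from rot import *
s=get_state(); print(s['t'],s['ee_pos'],s['wrist_force'],s['opening'])
rotor('scene'); c,p,d,P=rotor('side')
def L(q0,y0,y1,x0,x1,z0,z1):
    q=q0[(q0[:,0]>x0)&(q0[:,0]<x1)&(q0[:,1]>y0)&(q0[:,1]<y1)&(q0[:,2]>z0)&(q0[:,2]<z1)]; return len(q),np.median(q[:,2]).round(4) if len(q) else None
cw=cam('wrist'); p2,d2=read_camera('wrist'); m=d2>0; W=fromdepth(cw,np.c_[u[m],v[m]],d2[m])
for Q in(P,W): print('Lbar',L(Q,.187,.215,.5,.545,.08,.12),'Rbar',L(Q,-.142,-.114,.5,.555,.08,.12),'ringtop',L(Q,.18,.225,.556,.57,.09,.12),'pintop',L(Q,.18,.225,.57,.6,.12,.15))
a=cv2.resize(p[130:310,250:470],(480,393)); b=p2[40:240,200:480]; b=cv2.resize(b,(320,229)); o=np.zeros((393,800,3),np.uint8); o[:,:480]=a; o[:229,480:]=b
cv2.imwrite('pics/f.png',o[:,:,::-1])"
```

```text
21.725 [0.50306502 0.203107   0.21846967] [-0.2882967  -0.09411772  1.28100418] 0.06794008159161861
scene Lbar z 253 0.0999 rotor 0.0003
side Lbar z 122 0.1004 rotor 0.0031
Lbar (89, np.float64(0.1004)) Rbar (323, np.float64(0.1)) ringtop (78, np.float64(0.112)) pintop (39, np.float64(0.1249))
Lbar (2199, np.float64(0.0998)) Rbar (0, None) ringtop (1143, np.float64(0.1116)) pintop (497, np.float64(0.1267))
```

View pics/f.png

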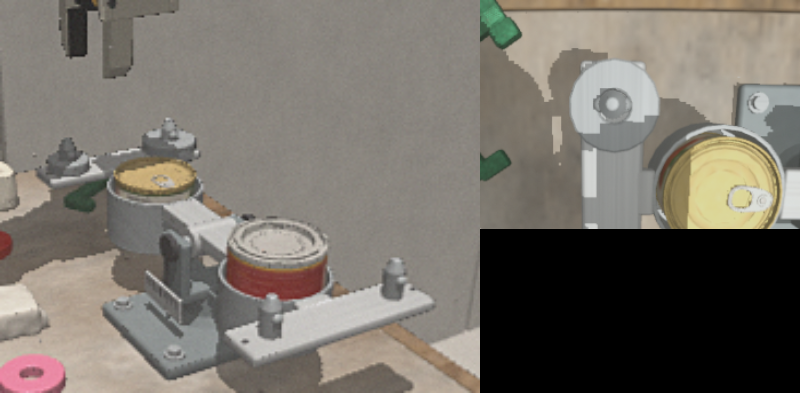

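The final view shows the arm level, with both bars at z = 0.100. The large ring is flat on the left far seat at (612,103), its top 12 mm above the bar, under the balls. The tins and other things are where they were.

```bash
python3 -c "
from station import *
print(job_done())"
```

```text
the job is handed in; nothing more can be done
None
```

The large ring weight now sits flat on the left far spigot's seat under the spring balls, the arm rests level by itself with the robot clear, and the job is handed in; forces stayed under 30 N in every reading, the highest about 18 N.

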